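# Walk a fixture block to its stop and latch it

## Task

The fixture block is too heavy and too wide to pick up: walk it forward along the yellow lane by pushing its two rear corners in turn, left corner first, so that it swings ahead to one side and then the other (at least left, right, left, about ten degrees off square each time), until its front face is flush against the steel stop rail, between the yellow lines. Then swing the red latch fully closed behind it and let go. Keep off the pressure gauge on its rear face, keep the block flat on the table and leave the loose things around it where they are.

Things in the scene. Friction and masses are not known exactly. Their poses are not given: they have to be found in the camera images.
- block: Aluminium fixture block with two blue bands, 90 (x) by 220 (y) mm, upright faces 6 to 56 mm high, about 1.8 kg; steel chuck on top, 86 mm wide, to 82 mm high. Stands on four 20 mm rubber feet at x +-33, y +-95 mm; pushed at one rear corner (some 5 to 20 N) it pivots about the other end's feet. Origin: underside centre. +x = front (towards the rail), +y = left end.
- corner_left (a point): Push point on the block's rear face near the left end, 15 mm in from the end, 30 mm high; in the block's frame at (-45, 95, 30) mm.
- corner_right (a point): The same near the right end, at (-45, -95, 30) mm in the block's frame.
- gauge: Delicate round pressure gauge, fixed to the middle of the block's rear face: 42 mm in diameter, sticking out 37 mm behind the face, from 13 to 55 mm high. Origin: where its stem meets the rear face, in the block's frame at (-45, 0, 34) mm; its axes are those of the block. Do not touch it.
- dock: Fixed steel stop rail, 300 (y) by 30 by 45 mm high, with a low strip on the right (8 mm high, y -202 to -168, x -140 to 30 mm) carrying the latch. Yellow lines at y = +-140 mm mark the lane. Origin: on the table, middle of the rail's contact face. +x runs along the lane away from the robot, +y left. Block home: its origin at (-45, 0) mm here, axes parallel.
- chevron: Painted yellow dash on the lane floor, 50 mm long, fixed to the dock at (-270, 90) mm; its x axis lies 45 degrees to the left (counter-clockwise from above) of the dock's x axis. Used in the rules only, to tell which way the block is swung.
- latch (a joint): Angle of the red latch about its upright pivot. 0 = closed (hard stop): arm along the dock's +y, across behind the block's right rear corner, 8 mm behind a block that is home. Grows counter-clockwise from above as it opens, to 2.4; at 1.57 the arm points along the dock's -x. Stays where left; about 1 N at the knob moves it. It cannot close behind a block that is not nearly home.
- latch_pivot (a point): The latch's pivot axis, at (-106, -185) mm in the dock's frame; 28 mm high. The arm is 16 mm wide, from 11 to 27 mm high, and ends 124 mm from the pivot.
- latch_knob (a point): Top of the black upright round knob on the latch arm, 112 mm from the pivot: 20 mm in diameter, from 27 to 70 mm high. Pushed sideways, it swings the latch.
- loose_ring: Bystander: loose steel ring lying flat, 84 mm across, 12 mm high. Leave it.
- wrench: Bystander: a wrench lying on the right. Leave it.
- chip_brush: Bystander: a brush lying on the left. Leave it.
- oil_can: Bystander: orange can, 56 mm across, 130 mm high, on the right. Leave it.
- caliper: Bystander: a caliper lying on the left beyond the ring. Leave it.
- tnut: Bystander: small dark steel T-nut, 26 by 22 by 18 mm high, standing just left of the lane near the stop rail. Leave it.

How it is judged:
By the outcome, as a careful person would: the job done as asked, in the order asked, and still so for the second after the job is handed in, with the robot touching nothing.
It also fails if it takes over 72 s, if anything falls off the work surface, if the arm or the gripper's body presses on something with over 40 N, if the wrist force passes 120 N, or if a joint passes its speed limit or range.

## Robot

A 6-joint arm with a two-finger parallel gripper is mounted at the origin on the work surface. World frame = base frame: x ahead of the robot, y to its left, z up, the work surface at z = 0. Lengths are in m, angles in degrees, forces in N, time in s.
With the tool pointing down it reaches from about 0.4 to 0.825 m from the base axis. Payload 7 kg.
Tool frame: the origin (TCP) lies on the mounting face of the last link; the fingertips stand 178 mm ahead of it and the grasp point (between the pads) lies 159 mm ahead of it; z points along the fingers, y is the direction in which the jaws open and shut (so a half turn about z gives the same grasp; the last joint's range is limited). The gripper opens to 88 mm and grips with 3 to 60 N. Pads are 19 mm wide; open, the fingers measure 130 mm over their backs; the gripper's body (78 mm by 193 mm) begins 47 mm behind the grasp point.
Start: joints at [89.96, 20.546, 0.682, 0, -70.136, -16.507], TCP at [0.192, 0.647, 0.405] pointing down, gripper open.
Joint ranges: [-176.03, 176.03], [-82.01, 121.73], [-58.28, 71.71], [-173.87, 95.51], [-174.79, -0.11], [-173.66, 173.66]. Speed limits (degrees/s): [136.94, 136.94, 172.46, 180, 180, 180].

## Interface

Orientations are given as [roll, pitch, yaw] about the fixed x, y, z axes, in that order (R = Rz(yaw) Ry(pitch) Rx(roll)).
In Python, from plant import r gives the robot as it stands. The module is installed in compiled form; this text tells all that it offers.
- The arm moves only by the tool carry_out, never from a script. Its argument "plan" is a list of rows, each a list of 3 entries, a list of its own where there are three numbers: the shift along the tool's x, y, z in m, then the turn, a rotation vector about the tool's x, y, z in degrees, then the closure in counts, from 0 (fully open) to 255 (shut). In form: [[[x, y, z], [ax, ay, az], hand], ...]. A call has 1 to 12 rows; each row shifts and turns the commanded pose from where the row before left it, along the tool's axes as they then stand; what a row does not reach is not made up. A row lasts 1/12 s, in which the tool goes at most 41.7 mm and 7.16 degrees, less where a joint would pass 70% of its speed; a pose out of reach is approached as far as the arm can. A call is refused whole if a number of a shift passes 0.0417 or a number of a turn 7.16, either way. A call with a gripper value outside its range is refused whole. The fingers move at their own pace and stop on an object; "grip_force" is the grip in N (left out, the last holds). Time passes only in rows, so rows that do not move let the fingers close. It gives the time, the measured TCP pose, the force and the opening at its end, in the units of the state.
- r.get_state(): the state, without advancing time (a new reading comes with each control period).
- r.capture(name): name is "side" or "top" or "wrist"; returns the picture (420x560x3 uint8, red, green, blue); there is no depth.
- r.get_calibration(name): a dict with "K" (3x3 intrinsics, pixels), "rvec" (rotation vector, rad) and "tvec" (3), from world to camera coordinates, as OpenCV has them. Camera axes: x right, y down, z forward; pixel columns grow to the right and rows downward; lengths in m; the calibration is good to about 2 mm. A picture is of the moment at which its call begins: read the wrist's pose just before it. get_calibration takes no time and is no camera call; for the wrist camera it gives the pose at the moment of the call.
- r.close_job(): hands the job in, once; it reports no verdict.
The state is a dict: "time_s": time; "joints": joint angles; "qd": joint speeds; "joint_torque": joint torques, N m; "tcp_pos": TCP position; "eef_rot": TCP orientation; "contact_force": force on the tool from outside, world axes, zero at the start; "moment": the same for the moment, N m; "gripper_width": finger opening in m.
Only numpy, scipy, OpenCV 4.12 (cv2) and the standard library are available. Lean on these libraries where they do the work, as an engineer would, in place of code of your own. Each camera call takes 0.05 s, during which the arm holds its last target. There are 200 camera calls.

## Working session

There is one attempt and no reset: what is moved stays moved. The work goes in short steps, Python scripts to look and compute and a tool call to move; the robot and the scene stay as the last step left them, time stands still between calls to the robot, and variables do not carry over. Pictures are saved under pics/ and viewed, about 8 in all and at most 12, crops included, and the job is handed in when it is done.

Besides the shell and the picture viewer there is one more tool, called after "Request:" by a JSON object that holds its "fn" and its "kwargs", one argument or row to a line. carry_out: Moves the arm, as the interface text tells. Its arguments: {"type":"object","properties":{"plan":{"type":"array","items":{"type":"array"}},"grip_force":{"type":"number"}},"required":["plan"]}

```bash
mkdir -p pics
python3 - <<'E'
from plant import r
import cv2,numpy as np
s=r.get_state()
print({k:np.round(v,3) for k,v in s.items()})
for n in("top","side"):
    im=r.capture(n); cv2.imwrite(f"pics/{n}0.png",im[:,:,::-1])
    c=r.get_calibration(n); print(n,c)
E
```

```text
{'time_s': np.float64(0.0), 'joints': array([ 8.9959e+01,  2.0591e+01,  6.3000e-01, -2.0000e-02, -7.0135e+01,
       -1.6507e+01]), 'qd': array([-0.015, -0.038,  0.094,  0.052, -0.033, -0.085]), 'joint_torque': array([ 1.0000e-03, -5.8271e+01,  2.9305e+01,  6.9970e+00,  7.0000e-03,
       -0.0000e+00]), 'tcp_pos': array([0.192, 0.647, 0.404]), 'eef_rot': array([ 1.79902e+02, -9.00000e-03, -1.65540e+01]), 'contact_force': array([-0.608,  0.155, -0.291]), 'moment': array([ 0.009, -0.058, -0.042]), 'gripper_width': np.float64(0.088)}
top {'K': array([[483.40046013,   0.        , 283.18900437],
       [  0.        , 483.40046013, 209.94766514],
       [  0.        ,   0.        ,   1.        ]]), 'rvec': array([ 2.12886895, -2.11687209,  0.20363477]), 'tvec': array([0.00802408, 0.56241263, 1.23858853])}
side {'K': array([[386.21131764,   0.        , 272.08268423],
       [  0.        , 386.21131764, 203.6518689 ],
       [  0.        ,   0.        ,   1.        ]]), 'rvec': array([ 2.17662776, -0.49430465,  0.21838246]), 'tvec': array([-0.50363085,  0.19341846,  0.86680665])}
```

View pics/top0.png

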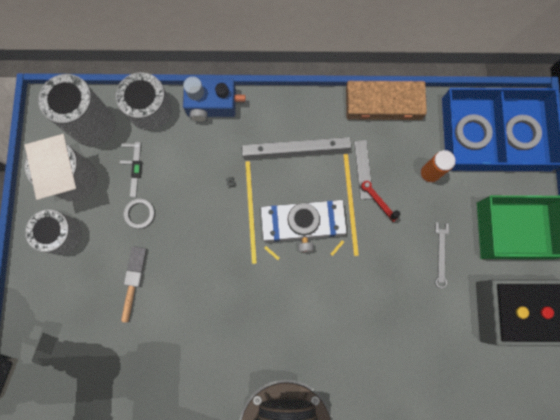

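View pics/side0.png

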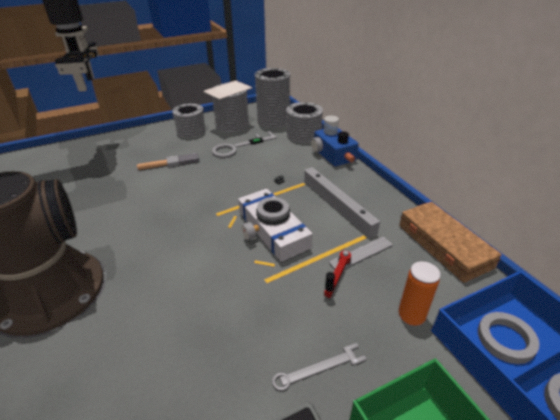

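The top view shows the rail from (243,152) to (351,146), the block at (262–346, 203–240) and the gauge at (306,247). The latch pivot is at (366,186), with the arm open to the knob at (395,215). The yellow lines run (248,163)–(254,262) and (347,155)–(356,255). The side view agrees.

```bash
cat > h.py <<'E'
from plant import r
import cv2,numpy as np
def cal(n):
    c=r.get_calibration(n);R=cv2.Rodrigues(c["rvec"])[0];return c["K"],R,np.ravel(c["tvec"])
def ray(C,uv,z):
    K,R,t=C;uv=np.atleast_2d(uv).astype(float)
    d=(R.T@np.linalg.inv(K)@np.c_[uv,np.ones(len(uv))].T).T;o=-R.T@t
    return (o+d*((z-o[2])/d[:,2])[:,None])[:,:2]
def hsv(im):return cv2.cvtColor(im,cv2.COLOR_RGB2HSV)
def blobs(m,amin=20):
    n,l,s,c=cv2.connectedComponentsWithStats(m.astype(np.uint8))
    return [(l==i,s[i],c[i]) for i in range(1,n) if s[i][4]>=amin]
def fitline(P):
    vx,vy,x,y=np.ravel(cv2.fitLine(P.astype(np.float32),cv2.DIST_HUBER,0,.01,.01));v=np.array([vx,vy]);return v,np.array([x,y])
E
python3 - <<'E'
from h import *
im=cv2.imread("pics/top0.png")[:,:,::-1].copy();H=hsv(im);C=cal("top");print("cam",-C[1].T@C[2])
h,s,v=[H[:,:,i].astype(int) for i in range(3)]
box=np.zeros(h.shape,bool);box[130:275,220:415]=1
for n,m,z in (("yel",(h>18)&(h<35)&(s>90)&(v>120),0),("blue",(h>100)&(h<125)&(s>120),.056),("red",((h<8)|(h>172))&(s>130)&(v>80),.027),("white",(v>185)&(s<60),.056),("black",(v<45),.07),("grey",(v>130)&(s<60),.045)):
    for b,st,c in blobs(m&box):
        ys,xs=np.nonzero(b);P=ray(C,np.c_[xs,ys],z);d,p=fitline(P)
        q=(P-p)@d; rect=cv2.minAreaRect(P.astype(np.float32))
        print(n,st,"c",p.round(4),"ang",round(np.degrees(np.arctan2(d[1],d[0])),1),"ends",(p+d*q.min()).round(3),(p+d*q.max()).round(3),"rect",np.round(rect[0],3),np.round(rect[1],3),round(rect[2],1))
E
```

```text
cam [0.31911764 0.01293025 1.32229748]
yel [343 154  16 102 512] c [ 0.5891 -0.177 ] ang 4.7 ends [ 0.448 -0.189] [ 0.736 -0.165] rect [ 0.592 -0.177] [0.289 0.014] 4.7
yel [245 161  12 103 494] c [0.5674 0.1022] ang 4.7 ends [0.425 0.09 ] [0.714 0.114] rect [0.569 0.102] [0.29  0.014] 4.8
yel [331 241  13  15  63] c [ 0.4683 -0.1368] ang -41.3 ends [ 0.45  -0.121] [ 0.487 -0.153] rect [ 0.469 -0.137] [0.009 0.049] 49.1
yel [265 246  14  14  59] c [0.4524 0.042 ] ang 48.5 ends [0.437 0.024] [0.469 0.06 ] rect [0.453 0.042] [0.049 0.009] 49.8
blue [328 202   7  33 107] c [ 0.5398 -0.1163] ang 5.5 ends [ 0.498 -0.12 ] [ 0.585 -0.112] rect [ 0.541 -0.116] [0.087 0.009] 5.1
blue [272 206   6  34 102] c [0.527  0.0327] ang 4.9 ends [0.484 0.029] [0.572 0.037] rect [0.528 0.033] [0.089 0.009] 5.7
red [362 182  30  35 224] c [ 0.5991 -0.2466] ang 40.1 ends [ 0.557 -0.282] [ 0.645 -0.208] rect [ 0.603 -0.248] [0.114 0.026] 42.3
white [333 200  13  33 287] c [ 0.5452 -0.1381] ang 5.2 ends [ 0.503 -0.142] [ 0.59  -0.134] rect [ 0.546 -0.137] [0.087 0.027] 5.2
white [310 202  20  33 362] c [ 0.
[... 694 characters left out ...]
703 -0.031] rect [ 0.682 -0.041] [0.035 0.032] 66.3
grey [360 190  11  10  66] c [ 0.6062 -0.2072] ang 62.6 ends [ 0.598 -0.222] [ 0.613 -0.193] rect [ 0.604 -0.207] [0.032 0.021] 66.3
grey [ 276  199   71   40 1755] c [ 0.5413 -0.0611] ang -84.3 ends [0.532 0.026] [ 0.551 -0.154] rect [ 0.54  -0.064] [0.096 0.182] 5.3
grey [260 205  14  36 368] c [0.5429 0.0575] ang 5.4 ends [0.483 0.052] [0.578 0.061] rect [0.53  0.056] [0.095 0.031] 4.3
grey [299 242  12   9  81] c [ 0.4661 -0.0467] ang -79.3 ends [ 0.463 -0.032] [ 0.469 -0.061] rect [ 0.466 -0.047] [0.02 0.03] 11.7
grey [268 246  13  15  30] c [0.4434 0.0336] ang 32.9 ends [0.429 0.024] [0.467 0.049] rect [0.446 0.04 ] [0.045 0.021] 45.4
```

Request:
{"fn": "carry_out", "kwargs": {
  "plan": [
    [[0,0,0],[0,0,-7.1],255],
    [[0,0,0],[0,0,-7.1],255],
    [[0,0,0],[0,0,-7.1],255],
    [[0.0121,0.0348,0.0074],[0,0,0],255],
    [[0.0121,0.0348,0.0074],[0,0,0],255],
    [[0.0121,0.0348,0.0074],[0,0,0],255],
    [[0.0121,0.0348,0.0074],[0,0,0],255],
    [[0.0121,0.0348,0.0074],[0,0,0],255],
    [[0.0121,0.0348,0.0074],[0,0,0],255],
    [[0.0121,0.0348,0.0074],[0,0,0],255],
    [[0.0121,0.0348,0.0074],[0,0,0],255],
    [[0.0121,0.0348,0.0074],[0,0,0],255]
  ]
}}

```text
time_s: 1.1
tcp_pos: [0.327, 0.342, 0.3377]
eef_rot: [180.0, 0.0, 4.8]
contact_force: [0.5, -0.1, 0.5]
gripper_width: 0.0134
```

Request:
{"fn": "carry_out", "kwargs": {
  "plan": [
    [[0.0121,0.0348,0.0074],[0,0,0],255],
    [[0.0121,0.0348,0.0074],[0,0,0],255],
    [[0.0121,0.0348,0.0074],[0,0,0],255],
    [[0.0121,0.0348,0.0074],[0,0,0],255],
    [[0.0121,0.0348,0.0074],[0,0,0],255],
    [[0.0121,0.0348,0.0074],[0,0,0],255],
    [[0.0121,0.0348,0.0074],[0,0,0],255],
    [[0.0121,0.0348,0.0074],[0,0,0],255],
    [[0.0121,0.0348,0.0074],[0,0,0],255],
    [[0,0,0],[0,0,0],255],
    [[0,0,0],[0,0,0],255]
  ]
}}

```text
time_s: 2.02
tcp_pos: [0.4613, 0.0388, 0.2706]
eef_rot: [180.0, 0.1, 4.5]
contact_force: [-0.6, 1.5, -0.3]
gripper_width: 0.0005
```

```bash
cat >> h.py <<'E'
O=np.array([.731,-.025]);TH=np.radians(4.75);RD=np.array([[np.cos(TH),-np.sin(TH)],[np.sin(TH),np.cos(TH)]])
def dock(P):return (np.atleast_2d(P)-O)@RD
def tool():
    s=r.get_state();d=dock(s["tcp_pos"][:2])[0]
    print("t %.2f tcp dock mm"%s["time_s"],(d*1000).round(1),"tip z %.1f"%(s["tcp_pos"][2]*1000-178),"rot",np.round(s["eef_rot"],1),"F",np.round(s["contact_force"],1),"w",round(s["gripper_width"],4),"j6 %.0f"%s["joints"][5])
def block(save=None):
    # white+blue top face (z 56) by blue bands at y=+-75 (dock frame, mm)
    im=r.capture("top");C=cal("top");H=hsv(im);h,s,v=[H[:,:,i].astype(int) for i in range(3)]
    if save:cv2.imwrite(save,cv2.resize(im[120:280,210:420],None,fx=3,fy=3,interpolation=cv2.INTER_CUBIC)[:,:,::-1])
    box=np.zeros(h.shape,bool);box[130:275,245:357]=1
    for b,st,c in blobs((h>100)&(h<125)&(s>120)&box,15):
        ys,xs=np.nonzero(b);P=dock(ray(C,np.c_[xs,ys],.056))*1000;q=cv2.minAreaRect(P.astype(np.float32));d,p=fitline(P)
        print("band c",np.round(q[0],1),"size",np.round(q[1],1),"ang %.1f"%np.degrees(np.arctan2(d[1],d[0])),"x",P[:,0].min().round(),P[:,0].max().round())
E
python3 - <<'E'
from h import *
tool();block("pics/top1.png")
cv2.imwrite("pics/w1.png",r.capture("wrist")[:,:,::-1])
C=cal("top");p=dock(ray(C,[[444,160]],.13));print("can",p)
E
```

```text
t 2.02 tcp dock mm [-263.5   85.9] tip z 92.6 rot [1.8e+02 1.0e-01 4.5e+00] F [-0.6  1.5 -0.3] w 0.0005 j6 65
band c [-196.8  -75.2] size [87.3  8.8] ang 1.2 x -240.0 -153.0
can [[-0.08139725 -0.36987224]]
```

View pics/w1.png

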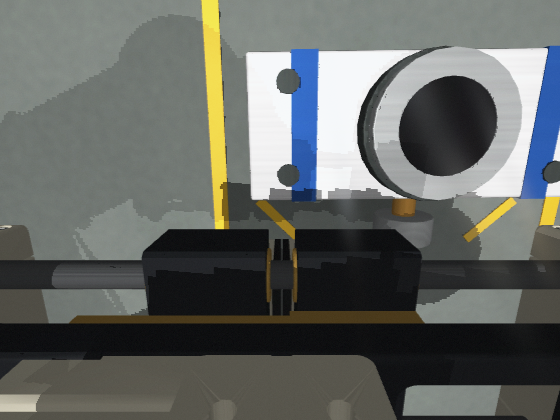

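The wrist view shows the block ahead of the closed fingers, with its rear-left top corner at (250,200). The gauge at (403,225) is well to the right of the fingers, and the approach to the left corner is free. I'll descend and push left.

Request:
{"fn": "carry_out", "kwargs": {
  "plan": [
    [[0,0,0.022],[0,0,0],255],
    [[0,0,0.022],[0,0,0],255],
    [[0,0,0.021],[0,0,0],255],
    [[0.005,0,0],[0,0,0],255],
    [[0.005,0,0],[0,0,0],255],
    [[0.004,0,0],[0,0,0],255],
    [[0.004,0,0],[0,0,0],255],
    [[0.004,0,0],[0,0,0],255],
    [[0.004,0,0],[0,0,0],255]
  ]
}}

```text
time_s: 2.87
tcp_pos: [0.4851, 0.0428, 0.207]
eef_rot: [180.0, 0.3, 4.7]
contact_force: [-13.2, 3.1, 5.7]
gripper_width: 0.0001
```

Request:
{"fn": "carry_out", "kwargs": {
  "plan": [
    [[0.004,0,0],[0,0,0],255],
    [[0.004,0,0],[0,0,0],255],
    [[0.004,0,0],[0,0,0],255],
    [[0,0,0],[0,0,0],255]
  ]
}}

```text
time_s: 3.2
tcp_pos: [0.4979, 0.0439, 0.2071]
eef_rot: [180.0, 0.2, 4.7]
contact_force: [-7.8, 1.6, 0.5]
gripper_width: 0.0009
```

Run:
```python
from h import *
tool();block("pics/top2.png")
```

```text
t 3.20 tcp dock mm [-226.6   87.9] tip z 29.1 rot [180.    0.2   4.7] F [-7.8  1.6  0.5] w 0.0009 j6 67
band c [-187.7  -79.9] size [ 8.  89.4] ang -5.0 x -232.0 -143.0
```

View pics/top2.png

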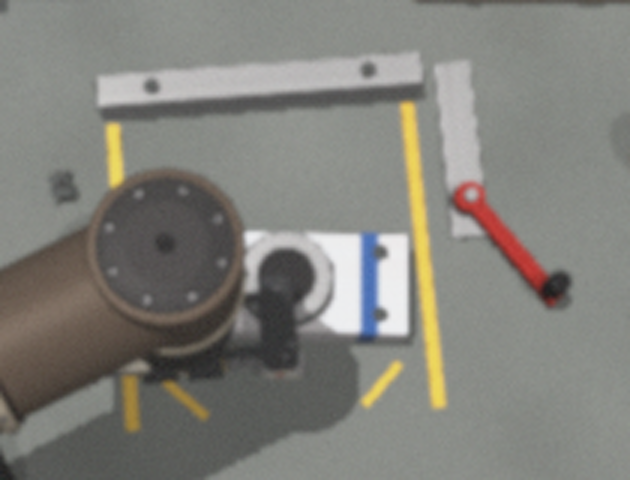

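The crop shows the block swung clockwise, left end ahead, by about 6°. The red latch runs from its pivot (470,195) to the knob (555,285), so it is still open. The contact point was too far inboard, so I'll shift the finger outboard and push on.

Request:
{"fn": "carry_out", "kwargs": {
  "plan": [
    [[-0.005,0,0],[0,0,0],255],
    [[0,-0.02,0],[0,0,0],255],
    [[0.005,0,0],[0,0,0],255],
    [[0.003,0,0],[0,0,0],255],
    [[0.003,0,0],[0,0,0],255],
    [[0.003,0,0],[0,0,0],255],
    [[0.003,0,0],[0,0,0],255],
    [[0.003,0,0],[0,0,0],255],
    [[0.003,0,0],[0,0,0],255],
    [[0,0,0],[0,0,0],255]
  ]
}}

```text
time_s: 4.08
tcp_pos: [0.5136, 0.0652, 0.2073]
eef_rot: [180.0, 0.3, 4.7]
contact_force: [-16.4, 3.2, 11.9]
gripper_width: 0.0005
```

Request:
{"fn": "carry_out", "kwargs": {
  "plan": [
    [[-0.02,0,0],[0,0,0],255],
    [[-0.03,0,-0.02],[0,0,0],255],
    [[-0.01,0,-0.035],[0,0,0],255]
  ]
}}

```text
time_s: 4.33
tcp_pos: [0.4521, 0.0592, 0.2596]
eef_rot: [179.9, 0.4, 4.7]
contact_force: [-0.3, 0.1, -0.8]
gripper_width: 0.0004
```

Run:
```python
from h import *
tool();block("pics/top3.png")
```

```text
t 4.33 tcp dock mm [-271.  107.] tip z 81.6 rot [179.9   0.4   4.7] F [-0.3  0.1 -0.8] w 0.0004 j6 62
band c [-134.8   60.1] size [ 7.6 37.8] ang -9.5 x -154.0 -116.0
band c [-186.5  -82.5] size [ 8.7 87.7] ang -9.7 x -230.0 -143.0
```

Request:
{"fn": "carry_out", "kwargs": {
  "plan": [
    [[0,0.032,-0.006],[0,0,0],255],
    [[0,0.032,0],[0,0,0],255],
    [[0,0.032,0],[0,0,0],255],
    [[0,0.032,0],[0,0,0],255],
    [[0,0.032,0],[0,0,0],255],
    [[0,0.032,0],[0,0,0],255],
    [[0.008,0.027,0],[0,0,0],255],
    [[0,0,0.02],[0,0,0],255],
    [[0,0,0.02],[0,0,0],255],
    [[0,0,0.019],[0,0,0],255],
    [[0.008,0,0],[0,0,0],255],
    [[0.006,0,0],[0,0,0],255]
  ]
}}

```text
time_s: 5.38
tcp_pos: [0.497, -0.1561, 0.2092]
eef_rot: [180.0, -0.0, 4.8]
contact_force: [1.2, -0.3, -0.1]
gripper_width: 0.0005
```

Request:
{"fn": "carry_out", "kwargs": {
  "plan": [
    [[0.004,0,0],[0,0,0],255],
    [[0.004,0,0],[0,0,0],255],
    [[0.004,0,0],[0,0,0],255],
    [[0.004,0,0],[0,0,0],255],
    [[0.004,0,0],[0,0,0],255],
    [[0.004,0,0],[0,0,0],255],
    [[0.004,0,0],[0,0,0],255],
    [[0.004,0,0],[0,0,0],255],
    [[0.004,0,0],[0,0,0],255],
    [[0.004,0,0],[0,0,0],255],
    [[0.004,0,0],[0,0,0],255],
    [[0.004,0,0],[0,0,0],255]
  ]
}}

```text
time_s: 6.38
tcp_pos: [0.5419, -0.1525, 0.2094]
eef_rot: [180.0, 0.3, 4.7]
contact_force: [-10.1, -4.6, 2.4]
gripper_width: 0.0003
```

Request:
{"fn": "carry_out", "kwargs": {
  "plan": [
    [[0.004,0,0],[0,0,0],255],
    [[0.004,0,0],[0,0,0],255],
    [[0.004,0,0],[0,0,0],255],
    [[0,0,0],[0,0,0],255]
  ]
}}

```text
time_s: 6.72
tcp_pos: [0.5549, -0.1513, 0.2094]
eef_rot: [180.0, 0.2, 4.8]
contact_force: [-6.7, -4.5, -1.2]
gripper_width: 0.0009
```

Run:
```python
from h import *
tool();block("pics/top4.png")
```

```text
t 6.72 tcp dock mm [-186.  -111.3] tip z 31.4 rot [180.    0.2   4.8] F [-6.7 -4.5 -1.2] w 0.0009 j6 91
```

Request:
{"fn": "carry_out", "kwargs": {
  "plan": [
    [[0.004,0,0],[0,0,0],255],
    [[0.004,0,0],[0,0,0],255],
    [[0.004,0,0],[0,0,0],255],
    [[0.004,0,0],[0,0,0],255],
    [[0,0,0],[0,0,0],255],
    [[-0.02,0,0],[0,0,0],255],
    [[-0.035,0,-0.02],[0,0,0],255],
    [[-0.035,0,-0.03],[0,0,0],255]
  ]
}}

```text
time_s: 7.43
tcp_pos: [0.4846, -0.1566, 0.2554]
eef_rot: [-180.0, 0.1, 4.8]
contact_force: [-0.2, -1.0, 0.9]
gripper_width: 0.0004
```

Run:
```python
from h import *
tool();block("pics/top4.png")
```

```text
t 7.43 tcp dock mm [-256.5 -110.7] tip z 77.4 rot [-1.8e+02  1.0e-01  4.8e+00] F [-0.2 -1.   0.9] w 0.0004 j6 91
band c [-95.9 -64.6] size [38.2  9. ] ang 9.6 x -114.0 -77.0
```

View pics/top4.png

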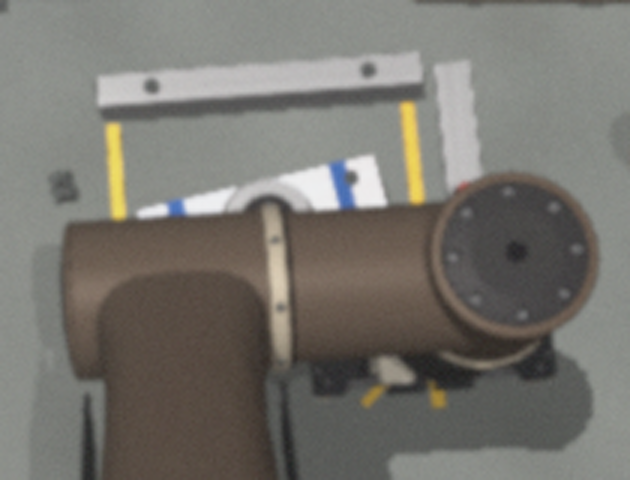

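The crop shows the block swung the other way by about +10°, with its front edge from (137,208) to (373,155) and the rail still clear. Next is the second left push.

Request:
{"fn": "carry_out", "kwargs": {
  "plan": [
    [[0.0045,-0.0316,-0.006],[0,0,0],255],
    [[0.0045,-0.0316,0],[0,0,0],255],
    [[0.0045,-0.0316,0],[0,0,0],255],
    [[0.0045,-0.0316,0],[0,0,0],255],
    [[0.0045,-0.0316,0],[0,0,0],255],
    [[0.0045,-0.0316,0],[0,0,0],255],
    [[0.0045,-0.0316,0],[0,0,0],255],
    [[0,0,0.018],[0,0,0],255],
    [[0,0,0.018],[0,0,0],255],
    [[0,0,0.018],[0,0,0],255],
    [[0.008,0,0],[0,0,0],255],
    [[0.007,0,0],[0,0,0],255]
  ]
}}

```text
time_s: 8.48
tcp_pos: [0.5145, 0.0682, 0.2088]
eef_rot: [-180.0, -0.1, 4.8]
contact_force: [0.5, 1.0, 0.7]
gripper_width: 0.0007
```

Request:
{"fn": "carry_out", "kwargs": {
  "plan": [
    [[0.004,0,0],[0,0,0],255],
    [[0.004,0,0],[0,0,0],255],
    [[0.004,0,0],[0,0,0],255],
    [[0.004,0,0],[0,0,0],255],
    [[0.004,0,0],[0,0,0],255],
    [[0.004,0,0],[0,0,0],255],
    [[0.004,0,0],[0,0,0],255],
    [[0.004,0,0],[0,0,0],255],
    [[0.004,0,0],[0,0,0],255],
    [[0.004,0,0],[0,0,0],255],
    [[0.004,0,0],[0,0,0],255],
    [[0.004,0,0],[0,0,0],255]
  ]
}}

```text
time_s: 9.48
tcp_pos: [0.5595, 0.071, 0.2085]
eef_rot: [-180.0, 0.2, 4.7]
contact_force: [-13.3, 3.3, 5.8]
gripper_width: 0.0003
```

Request:
{"fn": "carry_out", "kwargs": {
  "plan": [
    [[0.004,0,0],[0,0,0],255],
    [[0.004,0,0],[0,0,0],255],
    [[0.004,0,0],[0,0,0],255],
    [[0.004,0,0],[0,0,0],255],
    [[0,0,0],[0,0,0],255]
  ]
}}

```text
time_s: 9.9
tcp_pos: [0.5762, 0.0724, 0.2085]
eef_rot: [180.0, 0.2, 4.7]
contact_force: [-7.8, 1.7, 3.0]
gripper_width: 0.0004
```

Run:
```python
from h import *
tool();block("pics/top5.png")
```

```text
t 9.90 tcp dock mm [-146.2  109.9] tip z 30.5 rot [180.    0.2   4.7] F [-7.8  1.7  3. ] w 0.0004 j6 68
band c [-109.5  -80.8] size [ 5.4 88.7] ang -5.5 x -154.0 -65.0
```

Request:
{"fn": "carry_out", "kwargs": {
  "plan": [
    [[0.004,0,0],[0,0,0],255],
    [[0.004,0,0],[0,0,0],255],
    [[0.004,0,0],[0,0,0],255],
    [[0.004,0,0],[0,0,0],255],
    [[0.002,0,0],[0,0,0],255],
    [[0,0,0],[0,0,0],255],
    [[-0.02,0,0],[0,0,0],255],
    [[-0.035,0,-0.02],[0,0,0],255],
    [[-0.035,0,-0.03],[0,0,0],255]
  ]
}}

```text
time_s: 10.7
tcp_pos: [0.5077, 0.0665, 0.2542]
eef_rot: [179.9, 0.2, 4.7]
contact_force: [-0.4, 1.0, 0.8]
gripper_width: 0.0006
```

Run:
```python
from h import *
tool();block("pics/top6.png")
```

```text
t 10.70 tcp dock mm [-214.9  109.6] tip z 76.2 rot [179.9   0.2   4.7] F [-0.4  1.   0.8] w 0.0006 j6 65
band c [-56.7  60.3] size [ 7.6 39.3] ang -8.8 x -77.0 -37.0
band c [-105.6  -82.9] size [ 8.3 87. ] ang -10.3 x -148.0 -63.0
```

Request:
{"fn": "carry_out", "kwargs": {
  "plan": [
    [[0.0045,0.0316,-0.006],[0,0,0],255],
    [[0.0045,0.0316,0],[0,0,0],255],
    [[0.0045,0.0316,0],[0,0,0],255],
    [[0.0045,0.0316,0],[0,0,0],255],
    [[0.0045,0.0316,0],[0,0,0],255],
    [[0.0045,0.0316,0],[0,0,0],255],
    [[0.0045,0.0316,0],[0,0,0],255],
    [[0,0,0.018],[0,0,0],255],
    [[0,0,0.018],[0,0,0],255],
    [[0,0,0.017],[0,0,0],255],
    [[0.008,0,0],[0,0,0],255],
    [[0.007,0,0],[0,0,0],255]
  ]
}}

```text
time_s: 11.75
tcp_pos: [0.5743, -0.15, 0.2087]
eef_rot: [180.0, -0.0, 4.7]
contact_force: [0.7, 0.3, 0.1]
gripper_width: 0.0005
```

Request:
{"fn": "carry_out", "kwargs": {
  "plan": [
    [[0.004,0,0],[0,0,0],255],
    [[0.004,0,0],[0,0,0],255],
    [[0.004,0,0],[0,0,0],255],
    [[0.004,0,0],[0,0,0],255],
    [[0.004,0,0],[0,0,0],255],
    [[0.004,0,0],[0,0,0],255],
    [[0.004,0,0],[0,0,0],255],
    [[0.004,0,0],[0,0,0],255],
    [[0.004,0,0],[0,0,0],255],
    [[0.004,0,0],[0,0,0],255],
    [[0.004,0,0],[0,0,0],255],
    [[0.004,0,0],[0,0,0],255]
  ]
}}

```text
time_s: 12.75
tcp_pos: [0.6191, -0.1466, 0.2089]
eef_rot: [180.0, 0.3, 4.7]
contact_force: [-11.6, -5.6, 5.8]
gripper_width: 0.0005
```

Request:
{"fn": "carry_out", "kwargs": {
  "plan": [
    [[0.004,0,0],[0,0,0],255],
    [[0.004,0,0],[0,0,0],255],
    [[0.004,0,0],[0,0,0],255],
    [[0,0,0],[0,0,0],255],
    [[-0.02,0,0],[0,0,0],255],
    [[-0.035,0,-0.02],[0,0,0],255],
    [[-0.035,0,-0.03],[0,0,0],255]
  ]
}}

```text
time_s: 13.33
tcp_pos: [0.5459, -0.1516, 0.2543]
eef_rot: [-180.0, 0.2, 4.8]
contact_force: [-0.2, -0.0, 1.2]
gripper_width: 0.0003
```

Run:
```python
from h import *
tool();block("pics/top7.png")
```

```text
t 13.33 tcp dock mm [-195.  -110.8] tip z 76.3 rot [-180.     0.2    4.8] F [-0.2 -0.   1.2] w 0.0003 j6 91
```

View pics/top7.png

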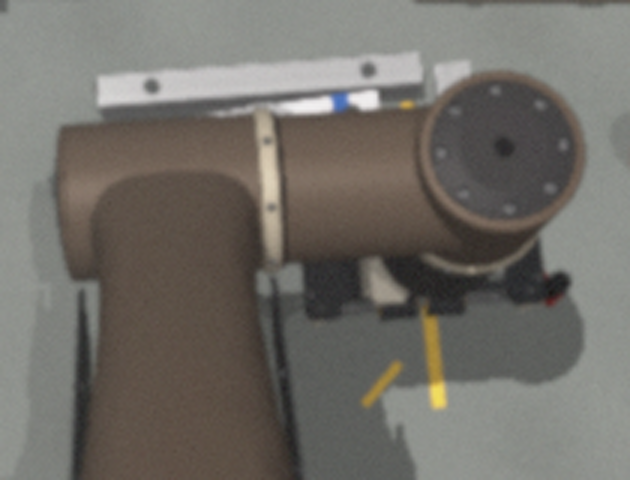

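The crop shows the block at about +6°, with its front-right corner at (378,91), just short of the rail. Next is a third left push to bring it square.

Request:
{"fn": "carry_out", "kwargs": {
  "plan": [
    [[0.0067,-0.0316,-0.006],[0,0,0],255],
    [[0.0067,-0.0316,0],[0,0,0],255],
    [[0.0067,-0.0316,0],[0,0,0],255],
    [[0.0067,-0.0316,0],[0,0,0],255],
    [[0.0067,-0.0316,0],[0,0,0],255],
    [[0.0067,-0.0316,0],[0,0,0],255],
    [[0.0067,-0.0316,0],[0,0,0],255],
    [[0,0,0.018],[0,0,0],255],
    [[0,0,0.018],[0,0,0],255],
    [[0,0,0.017],[0,0,0],255],
    [[0.007,0,0],[0,0,0],255],
    [[0.006,0,0],[0,0,0],255]
  ]
}}

```text
time_s: 14.38
tcp_pos: [0.5893, 0.0743, 0.209]
eef_rot: [180.0, -0.1, 4.8]
contact_force: [0.4, 0.2, 0.2]
gripper_width: 0.0006
```

Request:
{"fn": "carry_out", "kwargs": {
  "plan": [
    [[0.004,0,0],[0,0,0],255],
    [[0.004,0,0],[0,0,0],255],
    [[0.004,0,0],[0,0,0],255],
    [[0.004,0,0],[0,0,0],255],
    [[0.004,0,0],[0,0,0],255],
    [[0.004,0,0],[0,0,0],255],
    [[0.004,0,0],[0,0,0],255],
    [[0.003,0,0],[0,0,0],255],
    [[0,0,0],[0,0,0],255]
  ]
}}

```text
time_s: 15.13
tcp_pos: [0.6171, 0.0759, 0.2082]
eef_rot: [180.0, 0.3, 4.7]
contact_force: [-11.4, 2.9, 6.4]
gripper_width: 0.0006
```

Run:
```python
from h import *
print("FR corner before",dock(ray(cal("top"),[[336,150.3]],.056))*1000)
tool();block("pics/top8.png")
```

```text
FR corner before [[ -11.19950877 -106.64355059]]
t 15.13 tcp dock mm [-105.1  110. ] tip z 30.2 rot [180.    0.3   4.7] F [-11.4   2.9   6.4] w 0.0006 j6 70
band c [-54.5 -76.1] size [ 8.3 87.6] ang -0.5 x -98.0 -11.0
```

Request:
{"fn": "carry_out", "kwargs": {
  "plan": [
    [[0.002,0,0],[0,0,0],255],
    [[0.002,0,0],[0,0,0],255],
    [[0,0,0],[0,0,0],255],
    [[-0.02,0,0],[0,0,0],255],
    [[-0.02,0,-0.022],[0,0,0],255],
    [[0,0,-0.03],[0,0,0],255]
  ]
}}

```text
time_s: 15.68
tcp_pos: [0.5794, 0.0721, 0.2583]
eef_rot: [179.9, 0.4, 4.7]
contact_force: [-0.1, -0.2, -1.1]
gripper_width: 0.0006
```

Request:
{"fn": "carry_out", "kwargs": {
  "plan": [
    [[0,0.0316,0],[0,0,0],255],
    [[0,0.0316,0],[0,0,0],255],
    [[0,0.0316,0],[0,0,0],255],
    [[0,0.0316,0],[0,0,0],255],
    [[0,0.0316,0],[0,0,0],255],
    [[0,0.0316,0],[0,0,0],255],
    [[0,0.0304,0],[0,0,0],255],
    [[0,0,0.018],[0,0,0],255],
    [[0,0,0.018],[0,0,0],255],
    [[0,0,0.016],[0,0,0],255],
    [[0.01,0,0],[0,0,0],255],
    [[0.01,0,0],[0,0,0],255]
  ]
}}

```text
time_s: 16.68
tcp_pos: [0.6219, -0.1447, 0.2083]
eef_rot: [180.0, 0.0, 4.7]
contact_force: [0.3, 1.0, 0.3]
gripper_width: 0.0009
```

Request:
{"fn": "carry_out", "kwargs": {
  "plan": [
    [[0.006,0,0],[0,0,0],255],
    [[0.004,0,0],[0,0,0],255],
    [[0.003,0,0],[0,0,0],255],
    [[0.003,0,0],[0,0,0],255],
    [[0.003,0,0],[0,0,0],255],
    [[0,0,0],[0,0,0],255]
  ]
}}

```text
time_s: 17.18
tcp_pos: [0.6376, -0.1435, 0.2085]
eef_rot: [180.0, 0.4, 4.7]
contact_force: [-13.8, -2.6, 10.2]
gripper_width: 0.001
```

Run:
```python
from h import *
tool()
```

```text
t 17.18 tcp dock mm [-102.9 -110.3] tip z 30.5 rot [180.    0.4   4.7] F [-13.8  -2.6  10.2] w 0.001 j6 90
```

Request:
{"fn": "carry_out", "kwargs": {
  "plan": [
    [[0.002,0,0],[0,0,0],255],
    [[0.002,0,0],[0,0,0],255],
    [[0,0,0],[0,0,0],255]
  ]
}}

```text
time_s: 17.43
tcp_pos: [0.6405, -0.1435, 0.2085]
eef_rot: [180.0, 0.6, 4.7]
contact_force: [-18.2, -4.3, 12.8]
gripper_width: 0.0003
```

Request:
{"fn": "carry_out", "kwargs": {
  "plan": [
    [[0.0015,0,0],[0,0,0],255],
    [[0.0015,0,0],[0,0,0],255],
    [[0,0,0],[0,0,0],255]
  ]
}}

```text
time_s: 17.68
tcp_pos: [0.6414, -0.1435, 0.2084]
eef_rot: [-180.0, 0.9, 4.7]
contact_force: [-26.5, -2.7, 20.2]
gripper_width: 0.0004
```

Run:
```python
from h import *
tool()
```

```text
t 17.68 tcp dock mm [ -99.1 -110.7] tip z 30.4 rot [-180.     0.9    4.7] F [-26.5  -2.7  20.2] w 0.0004 j6 90
```

Request:
{"fn": "carry_out", "kwargs": {
  "plan": [
    [[-0.02,0,0],[0,0,0],255],
    [[-0.025,0,-0.022],[0,0,0],255],
    [[0,0,-0.03],[0,0,0],255],
    [[0,-0.0316,0],[0,0,0],255],
    [[0,-0.0316,0],[0,0,0],255],
    [[0,-0.0316,0],[0,0,0],255],
    [[0,-0.0316,0],[0,0,0],255],
    [[0,-0.0316,0],[0,0,0],255],
    [[0,-0.0316,0],[0,0,0],255],
    [[0,-0.02,0],[0,0,0],255],
    [[0,0,0],[0,0,0],255]
  ]
}}

```text
time_s: 18.6
tcp_pos: [0.5853, 0.0668, 0.2613]
eef_rot: [-179.9, -0.2, 5.0]
contact_force: [-0.5, -0.0, 0.1]
gripper_width: 0.0002
```

Run:
```python
from h import *
tool();block("pics/top9.png")
cv2.imwrite("pics/w9.png",r.capture("wrist")[:,:,::-1])
```

```text
t 18.60 tcp dock mm [-137.6  103.6] tip z 83.3 rot [-179.9   -0.2    5. ] F [-0.5 -0.   0.1] w 0.0002 j6 69
band c [-48.9 -76.3] size [ 8.3 87.8] ang -0.1 x -93.0 -5.0
```

View pics/w9.png

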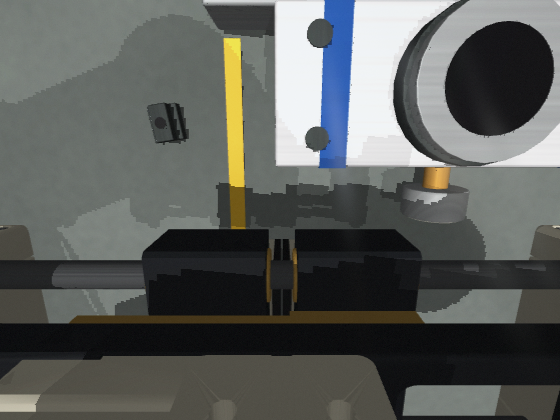

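The wrist view shows the rear-left top corner at (276,166) and the rail beside the block's left end. The T-nut at (168,122) is untouched and the gauge at (435,195) is clear. I'll press left gently.

Request:
{"fn": "carry_out", "kwargs": {
  "plan": [
    [[0,0,0.018],[0,0,0],255],
    [[0,0,0.018],[0,0,0],255],
    [[0,0,0.017],[0,0,0],255],
    [[0.012,0,0],[0,0,0],255],
    [[0.012,0,0],[0,0,0],255],
    [[0.005,0,0],[0,0,0],255],
    [[0.003,0,0],[0,0,0],255],
    [[0.002,0,0],[0,0,0],255],
    [[0.002,0,0],[0,0,0],255],
    [[0,0,0],[0,0,0],255]
  ]
}}

```text
time_s: 19.53
tcp_pos: [0.6206, 0.0657, 0.207]
eef_rot: [-180.0, -0.0, 4.7]
contact_force: [0.6, 0.4, 0.7]
gripper_width: 0.0009
```

Request:
{"fn": "carry_out", "kwargs": {
  "plan": [
    [[0.0015,0,0],[0,0,0],255],
    [[0,0,0],[0,0,0],255]
  ]
}}

```text
time_s: 19.7
tcp_pos: [0.6212, 0.0658, 0.2068]
eef_rot: [180.0, 0.1, 4.7]
contact_force: [-4.5, 0.6, 4.3]
gripper_width: 0.0003
```

Run:
```python
from h import *
tool()
```

```text
t 19.70 tcp dock mm [-101.9   99.6] tip z 28.8 rot [1.8e+02 1.0e-01 4.7e+00] F [-4.5  0.6  4.3] w 0.0003 j6 71
```

Request:
{"fn": "carry_out", "kwargs": {
  "plan": [
    [[0.0015,0,0],[0,0,0],255],
    [[0.0015,0,0],[0,0,0],255],
    [[0,0,0],[0,0,0],255]
  ]
}}

```text
time_s: 19.95
tcp_pos: [0.6221, 0.0658, 0.2064]
eef_rot: [179.9, 0.4, 4.7]
contact_force: [-14.2, 0.6, 10.8]
gripper_width: 0.0003
```

Request:
{"fn": "carry_out", "kwargs": {
  "plan": [
    [[0.0012,0,0],[0,0,0],255],
    [[0,0,0],[0,0,0],255]
  ]
}}

```text
time_s: 20.12
tcp_pos: [0.6228, 0.0659, 0.2064]
eef_rot: [179.9, 0.5, 4.7]
contact_force: [-17.6, 2.7, 12.9]
gripper_width: 0.0003
```

Run:
```python
from h import *
tool()
```

```text
t 20.12 tcp dock mm [-100.3   99.5] tip z 28.4 rot [179.9   0.5   4.7] F [-17.6   2.7  12.9] w 0.0003 j6 71
```

Request:
{"fn": "carry_out", "kwargs": {
  "plan": [
    [[0.0015,0,0],[0,0,0],255],
    [[0,0,0],[0,0,0],255]
  ]
}}

```text
time_s: 20.28
tcp_pos: [0.6233, 0.0659, 0.2063]
eef_rot: [179.9, 0.6, 4.7]
contact_force: [-22.5, 4.0, 16.7]
gripper_width: 0.0004
```

Request:
{"fn": "carry_out", "kwargs": {
  "plan": [
    [[0.001,0,0],[0,0,0],255],
    [[0,0,0],[0,0,0],255]
  ]
}}

```text
time_s: 20.45
tcp_pos: [0.6236, 0.0659, 0.2062]
eef_rot: [179.9, 0.7, 4.7]
contact_force: [-25.8, 3.7, 19.2]
gripper_width: 0.0004
```

Request:
{"fn": "carry_out", "kwargs": {
  "plan": [
    [[-0.02,0,0],[0,0,0],255],
    [[-0.025,0,-0.022],[0,0,0],255],
    [[0,0,-0.036],[0,0,0],255],
    [[-0.036,-0.02,-0.036],[0,0,0],255],
    [[-0.036,-0.02,-0.036],[0,0,0],255],
    [[-0.036,-0.02,-0.036],[0,0,0],255],
    [[-0.036,-0.02,-0.036],[0,0,0],255],
    [[0,0,0],[0,0,0],255]
  ]
}}

```text
time_s: 21.12
tcp_pos: [0.4672, 0.1157, 0.3806]
eef_rot: [-179.7, -0.5, 4.9]
contact_force: [1.0, -0.5, 0.3]
gripper_width: 0.0006
```

Run:
```python
from h import *
tool();block("pics/top10.png")
```

```text
t 21.12 tcp dock mm [-251.2  162. ] tip z 202.6 rot [-179.7   -0.5    4.9] F [ 1.  -0.5  0.3] w 0.0006 j6 57
band c [-48.8 -76.6] size [ 8.6 87.6] ang -0.4 x -93.0 -5.0
band c [-48.7  73.9] size [ 8.7 87.6] ang -0.0 x -92.0 -5.0
```

View pics/top10.png

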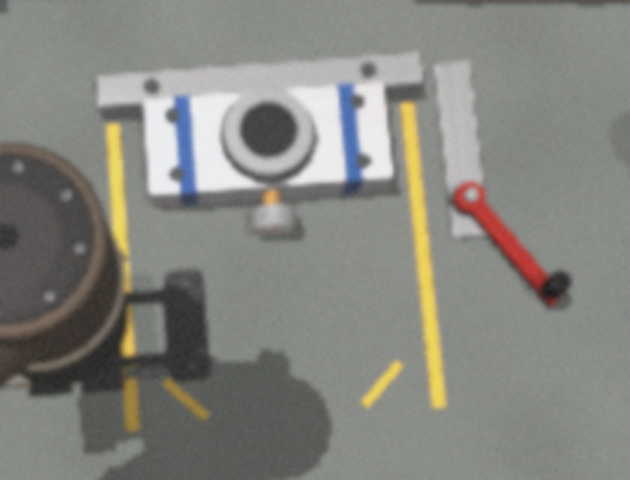

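The crop shows the block square against the rail, both bands at equal depth, between the yellow lines. The latch runs from its pivot at (470,195) to the knob at about (557,285), and the oil can is far off. Now over to the knob, turning the jaws to lie along the arm.

Request:
{"fn": "carry_out", "kwargs": {
  "plan": [
    [[0.0045,0.0343,0.004],[0,0,0],110],
    [[0.0045,0.0343,0.004],[0,0,0],110],
    [[0.0045,0.0343,0.004],[0,0,0],110],
    [[0.0045,0.0343,0.004],[0,0,0],110],
    [[0.0045,0.0343,0.004],[0,0,0],110],
    [[0.0045,0.0343,0.004],[0,0,0],110],
    [[0.0045,0.0343,0.004],[0,0,0],110],
    [[0.0045,0.0343,0.004],[0,0,0],110],
    [[0.0045,0.0343,0.004],[0,0,0],110],
    [[0.0045,0.0343,0.004],[0,0,0],110],
    [[0.0045,0.0343,0.004],[0,0,0],110],
    [[0.0045,0.0343,0.004],[0,0,0],110]
  ]
}}

```text
time_s: 22.17
tcp_pos: [0.5577, -0.2935, 0.3251]
eef_rot: [-180.0, 0.0, 4.7]
contact_force: [1.3, -0.2, -0.1]
gripper_width: 0.0498
```

Request:
{"fn": "carry_out", "kwargs": {
  "plan": [
    [[0,0,0],[0,0,6.82],110],
    [[0,0,0],[0,0,6.82],110],
    [[0,0,0],[0,0,6.82],110],
    [[0,0,0],[0,0,6.82],110],
    [[0,0,0],[0,0,6.82],110],
    [[0,0,0],[0,0,6.82],110],
    [[0,0,0],[0,0,6.82],110],
    [[0,0,0],[0,0,6.82],110],
    [[0,0,0],[0,0,0],110]
  ]
}}

```text
time_s: 22.92
tcp_pos: [0.5576, -0.2917, 0.3253]
eef_rot: [180.0, 0.0, -50.1]
contact_force: [-1.1, -0.7, -0.7]
gripper_width: 0.0497
```

Run:
```python
from h import *
tool();C=cal("wrist");im=r.capture("wrist");cv2.imwrite("pics/w11.png",im[:,:,::-1])
np.savez("w11.npz",K=C[0],R=C[1],t=C[2])
H=hsv(im);h,s,v=[H[:,:,i].astype(int) for i in range(3)]
for b,st,c in blobs(((h<8)|(h>172))&(s>130)&(v>60),200):
    ys,xs=np.nonzero(b);d,p=fitline(dock(ray(C,np.c_[xs,ys],.027))*1000);print("red",st,p.round(1),"ang",np.degrees(np.arctan2(d[1],d[0])).round(1))
```

```text
t 22.92 tcp dock mm [-194.9 -251.4] tip z 147.3 rot [180.    0.  -50.1] F [-1.1 -0.7 -0.7] w 0.0497 j6 50
red [ 151  190  146   31 2439] [-148.3 -217.9] ang 34.7
```

View pics/w11.png

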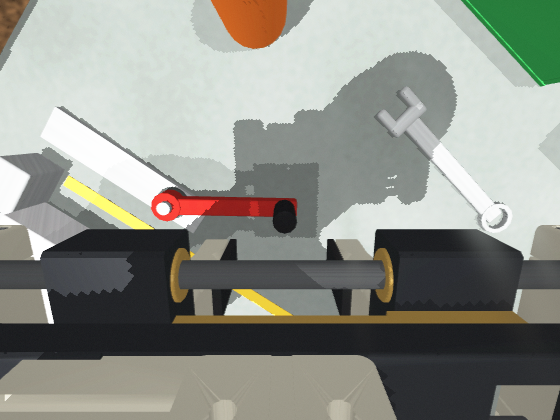

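The wrist view shows the pivot at (167,207) and the red arm running right to the knob, top near (285,221) and base near (285,207). The knob is centred between the open fingers.

Run:
```python
from h import *
z=np.load("w11.npz");C=(z["K"],z["R"],z["t"])
pv=dock(ray(C,[[167,207]],.028))[0]*1000;k=dock(ray(C,[[285,221]],.07))[0]*1000;kb=dock(ray(C,[[285,207]],.027))[0]*1000
print(pv,k,kb,np.linalg.norm(k-pv),np.degrees(np.arctan2(*(k-pv)[::-1])))
```

```text
[-108.76963222 -188.155126  ] [-199.95124291 -250.78848613] [-199.878818   -251.87767224] 110.62108266067692 -145.51452353666414
```

Request:
{"fn": "carry_out", "kwargs": {
  "plan": [
    [[-0.0033,0.0038,0],[0,0,0.9],110],
    [[0,0,0.036],[0,0,0],110],
    [[0,0,0.036],[0,0,0],110],
    [[0,0,0.035],[0,0,0],110],
    [[0,0,0],[0,0,0],255],
    [[0,0,0],[0,0,0],255],
    [[0,0,0],[0,0,0],255],
    [[0,0,0],[0,0,0],255],
    [[0,0,0],[0,0,0],255],
    [[0,0,0],[0,0,0],255],
    [[0,0,0],[0,0,0],255]
  ],
  "grip_force": 8
}}

```text
time_s: 23.88
tcp_pos: [0.5534, -0.2912, 0.2217]
eef_rot: [-179.9, -0.2, -50.7]
contact_force: [-0.5, 1.8, 7.3]
gripper_width: 0.0196
```

Run:
```python
from h import *
tool()
```

```text
t 23.88 tcp dock mm [-199.1 -250.6] tip z 43.7 rot [-179.9   -0.2  -50.7] F [-0.5  1.8  7.3] w 0.0196 j6 49
```

Request:
{"fn": "carry_out", "kwargs": {
  "plan": [
    [[-0.00976,-0.00043,-0.003],[0,0,5],255],
    [[-0.00976,-0.00043,0],[0,0,5],255],
    [[-0.00976,-0.00043,0],[0,0,5],255],
    [[-0.00976,-0.00043,0],[0,0,5],255],
    [[-0.00976,-0.00043,0],[0,0,5],255],
    [[-0.00976,-0.00043,0],[0,0,5],255],
    [[-0.00976,-0.00043,0],[0,0,5],255],
    [[-0.00976,-0.00043,0],[0,0,5],255],
    [[-0.00976,-0.00043,0],[0,0,5],255],
    [[-0.00976,-0.00043,0],[0,0,5],255],
    [[-0.00976,-0.00043,0],[0,0,5],255],
    [[-0.00976,-0.00043,0],[0,0,5],255]
  ]
}}

```text
time_s: 24.88
tcp_pos: [0.5349, -0.1803, 0.223]
eef_rot: [-179.9, 0.0, -110.9]
contact_force: [3.9, -3.3, -6.5]
gripper_width: 0.0199
```

Run:
```python
from h import *
tool();print(np.round(r.get_state()["joints"]))
```

```text
t 24.88 tcp dock mm [-208.3 -138.5] tip z 45.0 rot [-179.9    0.  -110.9] F [ 3.9 -3.3 -6.5] w 0.0199 j6 -22
[  1.  21. -26.   0. -43. -22.]
```

Request:
{"fn": "carry_out", "kwargs": {
  "plan": [
    [[-0.00976,-0.00043,0],[0,0,5],255],
    [[-0.00976,-0.00043,0],[0,0,5],255],
    [[-0.00976,-0.00043,0],[0,0,5],255],
    [[-0.00976,-0.00043,0],[0,0,5],255],
    [[-0.00976,-0.00043,0],[0,0,5],255],
    [[-0.00976,-0.00043,0],[0,0,5],255],
    [[-0.00976,-0.00043,0],[0,0,5],255],
    [[-0.00976,-0.00043,0],[0,0,5],255],
    [[-0.00976,-0.00043,0],[0,0,5],255],
    [[-0.00976,-0.00043,0],[0,0,5],255],
    [[-0.00586,-0.00015,0],[0,0,3],255],
    [[0,0,0],[0,0,0],255]
  ]
}}

```text
time_s: 25.88
tcp_pos: [0.6086, -0.1123, 0.2229]
eef_rot: [-180.0, 0.0, -163.8]
contact_force: [0.6, 1.3, 0.2]
gripper_width: 0.0196
```

Run:
```python
from h import *
tool()
```

```text
t 25.88 tcp dock mm [-129.2  -76.8] tip z 44.9 rot [-180.     0.  -163.8] F [0.6 1.3 0.2] w 0.0196 j6 -81
```

Request:
{"fn": "carry_out", "kwargs": {
  "plan": [
    [[-0.00586,-0.00015,0],[0,0,3],255],
    [[-0.00586,-0.00015,0],[0,0,3],255],
    [[-0.0039,-0.0001,0],[0,0,2],255],
    [[0,0,0],[0,0,0],255]
  ]
}}

```text
time_s: 26.22
tcp_pos: [0.6233, -0.1091, 0.2229]
eef_rot: [180.0, 0.1, -171.7]
contact_force: [0.3, 3.0, -0.1]
gripper_width: 0.0197
```

Request:
{"fn": "carry_out", "kwargs": {
  "plan": [
    [[-0.002,0,0],[0,0,1],255],
    [[-0.002,0,0],[0,0,1],255],
    [[0,0,0],[0,0,0],255]
  ]
}}

```text
time_s: 26.47
tcp_pos: [0.6272, -0.1086, 0.2229]
eef_rot: [180.0, 0.0, -173.7]
contact_force: [-0.5, 4.8, 2.8]
gripper_width: 0.0203
```

Run:
```python
from h import *
tool()
```

```text
t 26.47 tcp dock mm [-110.4  -74.7] tip z 44.9 rot [ 180.     0.  -173.7] F [-0.5  4.8  2.8] w 0.0203 j6 -91
```

Request:
{"fn": "carry_out", "kwargs": {
  "plan": [
    [[-0.0015,0,0],[0,0,0.8],255],
    [[0,0,0],[0,0,0],255]
  ]
}}

```text
time_s: 26.63
tcp_pos: [0.6287, -0.1085, 0.2229]
eef_rot: [180.0, 0.0, -174.5]
contact_force: [-2.2, 5.1, 3.2]
gripper_width: 0.0196
```

Request:
{"fn": "carry_out", "kwargs": {
  "plan": [
    [[-0.0015,0,0],[0,0,0],255],
    [[0,0,0],[0,0,0],255]
  ]
}}

```text
time_s: 26.8
tcp_pos: [0.6294, -0.1084, 0.2228]
eef_rot: [180.0, -0.1, -174.5]
contact_force: [-4.7, 4.8, 6.0]
gripper_width: 0.0197
```

Request:
{"fn": "carry_out", "kwargs": {
  "plan": [
    [[-0.0015,0,0],[0,0,0],255],
    [[0,0,0],[0,0,0],255]
  ]
}}

```text
time_s: 26.97
tcp_pos: [0.6301, -0.1083, 0.2226]
eef_rot: [180.0, -0.2, -174.5]
contact_force: [-6.5, 5.4, 8.0]
gripper_width: 0.02
```

Run:
```python
from h import *
tool()
```

```text
t 26.97 tcp dock mm [-107.5  -74.7] tip z 44.6 rot [ 180.    -0.2 -174.5] F [-6.5  5.4  8. ] w 0.02 j6 -92
```

Request:
{"fn": "carry_out", "kwargs": {
  "plan": [
    [[0,0,0],[0,0,0],150],
    [[0,0,0],[0,0,0],150],
    [[0,0,0],[0,0,0],150],
    [[0,0,0],[0,0,0],150],
    [[0,0,-0.02],[0,0,0],150],
    [[0,0,-0.03],[0,0,0],150],
    [[0,0,-0.04],[0,0,0],150]
  ]
}}

```text
time_s: 27.55
tcp_pos: [0.6307, -0.1086, 0.3105]
eef_rot: [180.0, -0.3, -174.5]
contact_force: [0.7, -0.2, -0.3]
gripper_width: 0.0361
```

Request:
{"fn": "carry_out", "kwargs": {
  "plan": [
    [[0.03,0,-0.04],[0,0,0],150],
    [[0.04,0,-0.02],[0,0,0],150],
    [[0.04,0,-0.01],[0,0,0],150],
    [[0.04,0,0],[0,0,0],150],
    [[0.03,0,0],[0,0,0],150],
    [[0,0,0],[0,0,0],150]
  ]
}}

```text
time_s: 28.05
tcp_pos: [0.4549, -0.1257, 0.3751]
eef_rot: [179.9, 0.0, -174.6]
contact_force: [-0.3, 0.3, -1.2]
gripper_width: 0.0363
```

Run:
```python
from h import *
tool();block("pics/top12.png")
im=r.capture("top");C=cal("top");H=hsv(im);h,s,v=[H[:,:,i].astype(int) for i in range(3)]
box=np.zeros(h.shape,bool);box[150:240,300:415]=1
for b,st,c in blobs(((h<8)|(h>172))&(s>130)&(v>60)&box,20):
    ys,xs=np.nonzero(b);d,p=fitline(dock(ray(C,np.c_[xs,ys],.027))*1000);print("red",st,p.round(1),"ang",np.degrees(np.arctan2(d[1],d[0])).round(1))
```

```text
t 28.05 tcp dock mm [-283.5  -77.5] tip z 197.1 rot [ 179.9    0.  -174.6] F [-0.3  0.3 -1.2] w 0.0363 j6 -93
band c [-48.9 -76.5] size [ 8.8 87.8] ang -0.4 x -93.0 -5.0
band c [-48.7  73.5] size [ 7.9 87.6] ang -0.2 x -92.0 -5.0
red [331 184  21   6  81] [-106.5 -112.4] ang -89.5
```

View pics/top12.png

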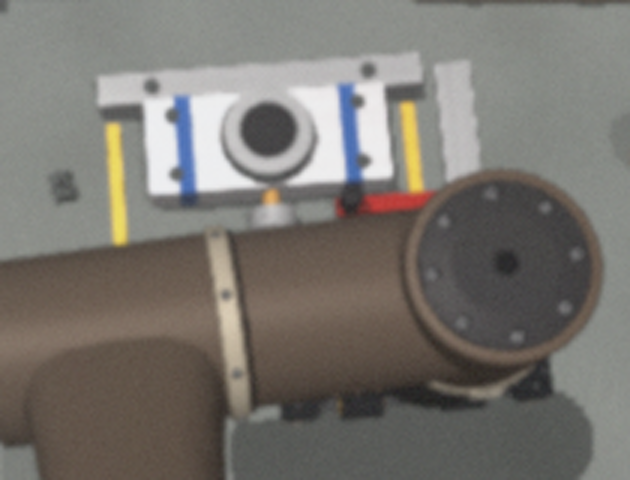

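The crop shows the latch arm lying along the dock's y axis behind the right rear corner, with the knob at (352,197) and the block square at the rail. I'll check the seam from close by before handing in.

Run:
```python
from h import *
K,R,t=cal("wrist");c=-R.T@t;print("cam dock",dock(c[:2])*1000,c[2],"axis",R[2].round(2),"up",(-R[1]).round(2))
im=cv2.imread("pics/top10.png")  # 3x crop, arm out of the way
for col in (165,200,230,330,375,120,405):
    g=im[50:120,col].astype(int);print(col,[int(x) for x in g[::3].mean(1)])
```

```text
cam dock [[-346.68936055  -78.50289104]] 0.3557917150515854 axis [ 0.25  0.02 -0.97] up [-0.96 -0.09 -0.25]
165 [139, 138, 140, 140, 140, 142, 154, 178, 190, 192, 192, 191, 191, 192, 192, 202, 219, 232, 234, 225, 204, 178, 175, 197]
200 [140, 141, 140, 141, 141, 150, 169, 183, 187, 189, 189, 188, 187, 189, 195, 210, 230, 236, 236, 237, 237, 237, 237, 237]
230 [140, 140, 138, 140, 140, 153, 173, 186, 190, 189, 186, 189, 187, 188, 203, 226, 233, 230, 213, 190, 182, 190, 194, 195]
330 [141, 139, 148, 166, 178, 184, 183, 184, 184, 185, 187, 196, 216, 229, 233, 234, 234, 235, 236, 236, 235, 234, 234, 234]
375 [141, 153, 172, 181, 170, 153, 138, 135, 149, 176, 197, 217, 228, 232, 232, 233, 234, 234, 234, 234, 232, 232, 233, 234]
120 [136, 135, 137, 137, 138, 137, 137, 145, 166, 187, 194, 197, 196, 198, 199, 200, 202, 189, 149, 103, 88, 87, 90, 105]
405 [146, 164, 180, 182, 183, 183, 181, 182, 185, 186, 176, 141, 103, 87, 86, 86, 95, 127, 163, 178, 175, 172, 171, 170]
```

Run:
```python
from h import *
tool();print(r.close_job())
```

```text
t 28.15 tcp dock mm [-279.2  -77.4] tip z 197.5 rot [-1.800e+02  1.000e-01 -1.745e+02] F [ 0.3  0.6 -0.3] w 0.0364 j6 -93
the job is handed in; nothing more can be done
None
```

The block is against the stop rail, the red latch is closed behind it, and I handed the job in at about 28 s. I walked it left (−10°), right (+10°), left (−10°), right (about +6°) and left to near square, then seated it with a light press at each corner. I then gripped the latch knob, swung it to its stop, let go and backed off.

**Block:** The final top view shows it square to within about 0.4° and about 1 mm off the lane centre, between the yellow lines. Each corner held still under about 26 N, well above the 8–18 N it slid at. No dark gap shows at the rail.

**Latch:** The arm measured within about 0.5° of closed in the top view. It resisted 6.5 N at the end, against roughly 1 N needed to move it.

**Disagreement:** The raw camera position puts the block front about 3–4 mm short of my estimated rail face. The visible width of the rail beside the block, and the finger position at contact, put it flush to within about 1 mm. I took that offset as calibration error and did not resolve it further.

**Gauge and loose things:** No force reading or move suggested contact with the gauge or the loose things. I saw the T-nut in place in the last top view, but did not measure the others again.

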